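Shift the feed gearbox lever through its H gate

TASK

Change the feed on the gearbox: with the outside of the closed fingers, push the lever through its H-shaped gate into the slot that has the round disc marker at its end, fully home to the end of that slot, and leave it standing there on its own. Only push the lever, never pinch it or force it hard against the gate, and leave the offcut, the tin and the tape roll where they are.

Things in the scene. Friction and masses are not known exactly. Their poses are not given: they have to be found in the camera images.
- gearbox: Green cast feed gearbox fixed to the bench, foot 220 (x) x 230 (y) x 14 mm, case 180 x 200 mm, 100 mm high. Origin: centre of its underside, on the bench. Its x points away from the robot (yaw within 0.45 rad), y to the left. An aluminium gate plate 144 (x) x 120 (y) mm lies on top, upper face at 117 mm.
- gate (a point): Centre of the gate plate's upper face, axes as the gearbox. Plate 10 mm thick with an H-shaped opening: two lanes along x, 54 mm long, at y = +16 (left) and -16 mm (right), joined at x = 0 by one cross slot; all 15 mm wide. The walls stop the stem: it changes lane only at x = 0. The lever starts anywhere along the left lane; the wanted slot is in the right lane, far or near.
- lever: Gear lever: 10 mm steel stem tilting about a pivot 42 mm above the gearbox's origin (70 mm below mid-plate), with a black cylindrical grip 26 mm in diameter, 60 mm long, 105 to 165 mm from the pivot (147 to 207 mm above the bench when upright). Origin: the pivot; z along the stem. Friction holds it where it is left, no springs or detents; it takes about 3 N at the grip to push.
- lever_grip (a point): Middle of the lever's grip, on its axis, 135 mm from the pivot. It travels about 40 mm each way along the lanes and about 30 mm each way from the middle to a lane.
- lever_fore (a joint): Tilt of the lever along the lanes (rad): 0 at the cross slot, positive towards the gearbox's +x (far slots); about +0.30 at the end of a far slot, -0.30 at the end of a near slot. The cross slot can be passed within about +-0.035.
- lever_side (a joint): Tilt of the lever across the lanes (rad): about +0.22 in the left lane (+y), -0.22 in the right lane (-y), each with about 0.035 of play either way.
- disc_marker: Round dark steel disc, 30 mm in diameter, 6 mm high, fixed on the gate plate at the end of one of the right lane's two slots, beyond that slot's end: at gearbox x = +50 mm (far right slot) or -50 mm (near right slot), y = -20 mm. It marks the slot wanted. Origin: centre of its underside.
- bar_marker: Straight dark steel bar, 12 x 50 x 6 mm, long side along the gearbox's y, fixed at the end of the right lane's other slot. It marks the slot not wanted. Origin: centre of its underside.
- offcut: Loose wooden offcut, 100 x 60 x 42 mm, on the bench to the left of the gearbox; leave it. Origin: centre of its underside.
- tin: Loose closed tin, 68 mm in diameter, 85 mm high, on the bench to the right of the gearbox; leave it. Origin: centre of its underside.
- tape: Loose roll of tape, 90 mm in diameter, 24 mm high, on the bench to the right of the gearbox; leave it. Origin: centre of its underside.

How it is judged:
At the end, for the whole second after the job is handed in: The lever is at rest in the right lane (lever_side below -0.15) at the end of the slot that the disc marks: lever_fore above 0.25 if the disc is at the far end, below -0.25 if at the near end (the slot ends at about 0.30). The offcut, the tin and the tape are within 15 mm of where they started (value of joint lever_side below -0.15 rad and ((x of disc_marker in the frame of gearbox above 0 m and value of joint lever_fore above 0.25 rad) or (x of disc_marker in the frame of gearbox below 0 m and value of joint lever_fore below -0.25 rad)) and angular speed of lever below 0.05 rad/s and distance of each of offcut, tin, tape from where it was at the start of the episode below 0.015 m); the robot touches nothing.
It fails at once if the lever is pinched or forced: the fingers press on it with more than 35 N (contact force between the fingers and lever above 35 N).
It fails at once if the offcut, the tin or the tape is moved by more than 20 mm or lifted (distance of any of offcut, tin, tape from where it was at the start of the episode above 0.02 m).
It also fails if it takes over 54 s, if anything falls off the work surface, if the arm or the gripper's body presses on something with over 40 N, if the wrist force passes 120 N, or if a joint passes its speed limit or range.

ROBOT

A 7-joint arm with a two-finger parallel gripper is mounted at the origin on the work surface. World frame = base frame: x ahead of the robot, y to its left, z up, the work surface at z = 0. Lengths are in m, angles in rad, forces in N, time in s.
With the tool pointing down it reaches from about 0.425 to 0.925 m from the base axis. Payload 6.8 kg.
Tool frame: the origin (TCP) lies where the fingers leave the gripper's body, on its centre line; the fingertips stand 73 mm ahead of it and the grasp point (between the pads) lies 54 mm ahead of it; z points along the fingers, y is the line along which they close (so a half turn about z gives the same grasp; the last joint's range is limited). The gripper opens to 85 mm and grips with 20 to 120 N. Pads are 22 mm wide; open, the fingers measure 114 mm over their backs; the gripper's body (76 mm by 85 mm) begins 54 mm behind the grasp point. The pads swing forward as they close: fully open they stand 13 mm farther back than shut.
Start: joints at [1.212, 0.477, 0.022, 1.555, -0.011, 1.109, -0.083], TCP at [0.168, -0.654, 0.304] pointing down, gripper open.
Joint ranges: [-2.96, 2.96], [-0.34, 2.1], [-1.41, 1.46], [0.24, 2.44], [-1.37, 4.51], [0.17, 1.92], [-2.96, 2.96]. Speed limits (rad/s): [2.39, 2.39, 3.14, 3.14, 3.14, 3.14, 3.14].

INTERFACE

Orientations are given as a rotation vector (axis times angle).
In Python, from bench import r, ticket, grab_frame, camera_info gives the robot as it stands (r), with the cameras as plain functions and the job (ticket).
- The arm moves only by the tool shift_gripper, called as name(argument=value, ...) on one line, values as JSON. Schema: {"type":"object","properties":{"ticks":{"type":"array","items":{"type":"number"},"minItems":6,"maxItems":30},"aperture":{"type":"number"},"grip_n":{"type":"number"},"only":{"type":"string"},"quiet":{"type":"boolean"},"lines":{"type":"string"}},"required":["ticks"],"additionalProperties":false}. ticks is one flat list of numbers that holds 1 to 5 rows one after another, with no inner brackets; each row has 6 numbers: dx, dy, dz in fractions of the full range, 1 being 0.6 m, then a rotation vector rx, ry, rz in shares of 4 rad (1.0 is 4 rad); each row is the pose to reach, as a shift and turn from the pose commanded when the call began, along the tool's axes at that moment; what a row does not reach only later rows make up. A row lasts 1/10 s, in which the tool goes at most 0.05 m and 0.15 rad, less where a joint would pass 70% of its speed; a pose out of reach is approached as far as the arm can. aperture is the finger opening in m, set as the call begins (left out keeps the last). The fingers move at their own pace and stop on an object; grip_n is the grip in N (left out, the last holds). Time passes only in rows, so rows that do not move let the fingers close. The tool returns the time, the measured TCP pose, the force, the opening and the grip force at its end. only (a regular expression) keeps the lines of the reply that match it, lines (a string "A,B") keeps lines A to B, and quiet returns only ok. No shift or turn number may pass 1 either way. Input that does not fit is refused with a message, and nothing moves.
- r.get_obs(): the state, without advancing time (a new reading comes with each control period).
- grab_frame(name): name is "side" or "top"; returns (picture, depth): 400x640x3 uint8, blue, green, red; 400x640 float32, m along the optical axis (not along the pixel's ray), 0 where there is no reading.
- camera_info(name): a dict with "camera_matrix" (3x3 intrinsics, pixels), "k1" (the pictures are not rectified: a ray, as slopes to the right and down, at radius r is drawn at 1 + k1 r^2 times it, then the intrinsics apply), "R" (3x3) and "t" (3): a world point X has camera coordinates R X + t. Camera axes: x right, y down, z forward; pixel columns grow to the right and rows downward; lengths in m; the calibration is good to about 2 mm. A picture is of the moment at which its call begins. camera_info takes no time and is no camera call.
- ticket.hand_in(): hands the job in; it is judged then, once.
The state is a dict: "clock": time; "joints": joint angles; "qvel": joint speeds; "tau": joint torques, N m; "tcp_pos": TCP position; "orientation": TCP orientation; "contact_force": force on the tool from outside, world axes, zero at the start; "moment": the same for the moment, N m; "grip_width": finger opening in m; "gripper_force": force on a finger pad.
Only numpy, scipy, OpenCV 4.12 (cv2) and the standard library are available. Lean on these libraries where they do the work, as an engineer would, in place of code of your own. Each camera call takes 0.05 s, during which the arm holds its last target. There are 200 camera calls.

## Working session

There is one attempt and no reset: what is moved stays moved. The work goes in short steps, Python scripts to look and compute and a tool call to move; the robot and the scene stay as the last step left them, time stands still between calls to the robot, and variables do not carry over. Pictures are saved under pics/ and viewed, at most 10 in all, crops included, and the job is handed in when it is done.

```bash
ls; mkdir -p pics; python3 - <<'E'
from bench import r, ticket, grab_frame, camera_info
import cv2,numpy as np
for n in("top","side"):
    im,d=grab_frame(n);cv2.imwrite(f"pics/{n}0.png",im);np.save(f"{n}0.npy",d)
    print(n,camera_info(n))
o=r.get_obs();print({k:np.round(o[k],3) for k in("clock","tcp_pos","orientation","grip_width","contact_force")})
E
```

```text
bench.py
pics
top {'camera_matrix': array([[361.09579558,   0.        , 313.5755864 ],
       [  0.        , 361.09579558, 194.08710422],
       [  0.        ,   0.        ,   1.        ]]), 'k1': -0.014917302463259523, 'R': array([[ 0.0017258 , -0.99939667,  0.03468878],
       [-0.99128787, -0.00627832, -0.13156343],
       [ 0.13170184, -0.03415951, -0.99070064]]), 't': array([0.02503137, 0.62937468, 0.87967515])}
side {'camera_matrix': array([[399.69536655,   0.        , 322.95245668],
       [  0.        , 399.69536655, 206.54247377],
       [  0.        ,   0.        ,   1.        ]]), 'k1': -0.04647860118827448, 'R': array([[-0.66543593, -0.7461656 ,  0.02078292],
       [-0.44533168,  0.37449767, -0.8132842 ],
       [ 0.59906153, -0.55044382, -0.58149538]]), 't': array([0.43898024, 0.3544999 , 0.7498782 ])}
{'clock': np.float64(0.1), 'tcp_pos': array([ 0.167, -0.653,  0.303]), 'orientation': array([-3.115e+00, -3.930e-01,  1.000e-03]), 'grip_width': np.float64(0.085), 'contact_force': array([-0.055,  0.122,  0.324])}
```

View pics/top0.png

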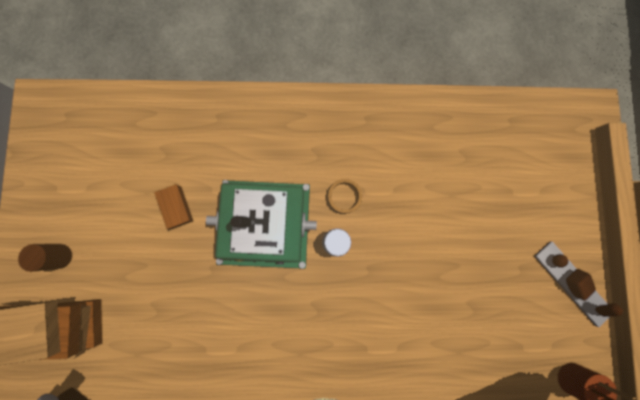

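View pics/side0.png

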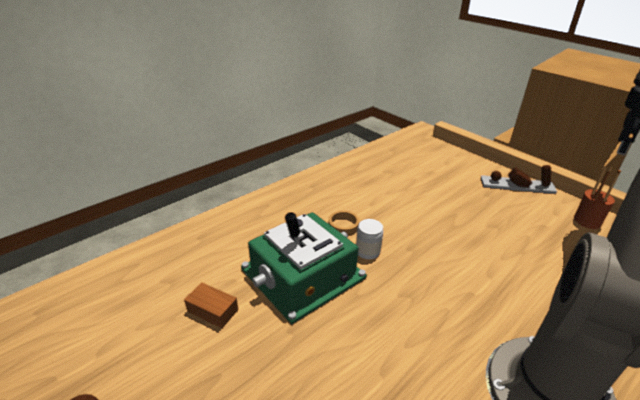

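The top view shows the gate plate around (258,221) and the disc at (268,200), so the far-right slot is the one wanted. The bar is at (266,244), the grip is near (238,223) in the left lane, the tape at (342,197) and the tin at (337,242). Next I measure the plate, the disc and the grip.

```bash
cat > h.py <<'E'
from bench import r, ticket, grab_frame, camera_info
import cv2,numpy as np
def rays(n,uv):
    c=camera_info(n);D=np.array([c["k1"],0,0,0,0.])
    p=cv2.undistortPoints(np.asarray(uv,float).reshape(-1,1,2),c["camera_matrix"],D)[:,0]
    # k1 model: distorted = s*(1+k1 r^2)
    d=np.c_[p,np.ones(len(p))]
    return -c["R"].T@c["t"],d@c["R"],c
def onplane(n,uv,z):
    o,d,_=rays(n,uv);return o+d*((z-o[2])/d[:,2])[:,None]
def bydepth(n,uv,dep):
    o,d,_=rays(n,uv);return o+d*np.asarray(dep)[:,None]
def cloud(n,dep,box):
    v,u=np.nonzero(dep>0);m=(u>=box[0])&(u<box[2])&(v>=box[1])&(v<box[3]);u,v=u[m],v[m]
    return u,v,bydepth(n,np.c_[u,v],dep[v,u])
E
cat > grip.py <<'E'
from h import *
import sys
G=np.load("gate.npy") # x,y,yaw
def lever(im,dep,n,box):
    u,v,P=cloud(n,dep,box);c,s=np.cos(G[2]),np.sin(G[2])
    q=(P[:,:2]-G[:2])@np.array([[c,-s],[s,c]])
    m=(P[:,2]>.142)&(P[:,2]<.23)&(np.hypot(*q.T)<.09)
    return np.c_[q[m],P[m,2]]
E
python3 - <<'E'
from h import *
im=cv2.imread("pics/top0.png");d=np.load("top0.npy")
hsv=cv2.cvtColor(im,cv2.COLOR_BGR2HSV)
m=((hsv[...,1]<60)&(hsv[...,2]>120)).astype(np.uint8)*255
w=np.zeros_like(m);w[183:262,225:294]=m[183:262,225:294]
k=cv2.morphologyEx(w,cv2.MORPH_OPEN,np.ones((2,2)))
cs,_=cv2.findContours(k,cv2.RETR_EXTERNAL,cv2.CHAIN_APPROX_NONE)
c=max(cs,key=cv2.contourArea).reshape(-1,2)
P=onplane("top",c,.117)[:,:2]
R=cv2.minAreaRect((P*1000).astype(np.float32));print("plate",R)
# green case top
g=((hsv[...,0]>60)&(hsv[...,0]<95)&(hsv[...,1]>90)).astype(np.uint8)
dark=((hsv[...,2]<75)*255).astype(np.uint8);dk=np.zeros_like(dark);dk[185:258,232:290]=dark[185:258,232:290]
n,l,s,ce=cv2.connectedComponentsWithStats(dk)
for i in range(1,n):
    if s[i,4]>25:print(s[i],ce[i],onplane("top",[ce[i]],.123)[0].round(4))
for nme,D,box in(("top",d,(200,170,310,270)),("side",np.load("side0.npy"),(240,190,380,300))):
    u,v,Q=cloud(nme,D,box);mm=(Q[:,2]>.14)&(Q[:,2]<.23)&(np.hypot(Q[:,0]-R[0][0]/1e3,Q[:,1]-R[0][1]/1e3)<.1)
    print(nme,mm.sum(),Q[mm].mean(0).round(4),Q[mm].min(0).round(3),Q[mm].max(0).round(3))
    t=(Q[:,2]>.105)&(Q[:,2]<.135)&(np.hypot(Q[:,0]-R[0][0]/1e3,Q[:,1]-R[0][1]/1e3)<.05);print("plate z",np.median(Q[t,2]))
for nme,uv in(("tin",[337,242]),("tape",[342,197]),("offcut",[173,207])):
    z={"tin":.085,"tape":.024,"offcut":.042}[nme];print(nme,onplane("top",[uv],z).round(3))
cv2.imwrite("pics/crop0.png",cv2.resize(im[170:280,190:370],None,fx=4,fy=4,interpolation=cv2.INTER_CUBIC))
E
```

```text
plate ((553.703125, 154.30902099609375), (125.06100463867188, 150.26629638671875), 87.48330688476562)
[232 211  36  21 333] [249.03603604 221.4024024 ] [0.5545 0.1779 0.123 ]
top 221 [0.5502 0.1868 0.1896] [0.538 0.171 0.15 ] [0.564 0.207 0.208]
plate z 0.11661047830499799
side 282 [0.5458 0.1971 0.1806] [0.538 0.177 0.143] [0.565 0.21  0.206]
plate z 0.11669467193968797
tin [[ 0.508 -0.027  0.085]]
tape [[ 0.624 -0.047  0.024]]
offcut [[0.594 0.38  0.042]]
```

View pics/crop0.png

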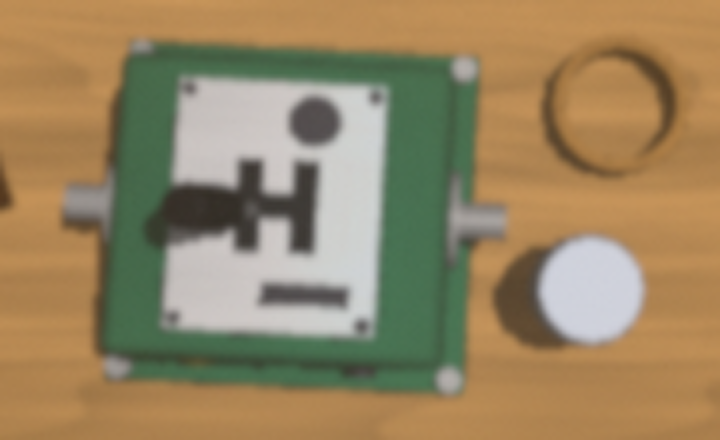

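The crop confirms the layout: H centre near crop pixel (275,207), disc at (315,120), grip head at about (190,208), leaning left and close to the cross slot. Now I refine the gate centre and the lever tilt.

```bash
cat > fit.py <<'E'
from grip import *
def fit(pts_by_cam):
    # axis through the pivot: least squares on distance 13 mm from axis (grip side) for points below the cap
    from scipy.optimize import least_squares
    P=np.vstack(pts_by_cam);piv=np.array([0,0,.042])
    def res(a):
        ax=np.array([np.tan(a[0]),np.tan(a[1]),1.]);ax/=np.linalg.norm(ax)
        w=P-piv;h=w@ax;rad=np.linalg.norm(w-np.outer(h,ax),axis=1)
        return np.maximum(rad-.013,h-.165)*1e3   # signed distance to the capped cylinder
    s=least_squares(res,[0,0],loss="soft_l1");return s.x,np.median(abs(s.fun))
E
python3 - <<'E'
from h import *
H=onplane("top",[[252,221.7],[265.75,222],[190+315/4,170+120/4],[190+304/4,170+295/4]],.117)
print(H.round(4), H[:2].mean(0))
yaw=-0.044
C=np.r_[H[:2].mean(0)[:2]*.5+np.array([.5537,.1543])*.5,yaw];np.save("gate.npy",C);print(C)
c,s=np.cos(yaw),np.sin(yaw);print("gate frame",((H[:,:2]-C[:2])@np.array([[c,-s],[s,c]])).round(4))
import fit
L=[fit.lever(None,np.load(n+"0.npy"),n,b) for n,b in(("top",(200,170,310,270)),("side",(240,190,380,300)))]
for l in L+[np.vstack(L)]:print(fit.fit([l]))
E
```

```text
[[0.5542 0.1719 0.117 ]
 [0.5536 0.1403 0.117 ]
 [0.6047 0.1344 0.117 ]
 [0.5039 0.1388 0.117 ]] [0.55387841 0.15612787 0.117     ]
[ 0.55378921  0.15521393 -0.044     ]
gate frame [[-0.0004  0.0167]
 [ 0.0005 -0.0149]
 [ 0.0517 -0.0186]
 [-0.0491 -0.0185]]
(array([-0.03471939,  0.25011106]), np.float64(0.5160144444144154))
(array([-0.01820883,  0.26879237]), np.float64(0.7332848048644415))
(array([-0.02419169,  0.25801111]), np.float64(0.9865895305810474))
```

Careful with the scale: shifts go in shares of 0.6 m and turns go in shares of 4 rad. That gives: -0.05 m is -0.0833, -0.03 m is -0.05, 0.29 rad is 0.0725.

shift_gripper(ticks=[0,0,-0.05,0,0,0.025,0,0,-0.0833,0,0,0.05,0,0,-0.0833,0,0,0.0725,0,0,-0.0833,0,0,0.0725], aperture=0)

```text
clock: 0.5
tcp_pos: [0.1676, -0.6539, 0.3542]
orientation: [3.141, -0.063, -0.0]
contact_force: [0.4, -0.2, 0.3]
grip_width: 0.0285
gripper_force: 0.0
```

shift_gripper(ticks=[0.0667,-0.05,0,0,0,0,0.1333,-0.1,0,0,0,0,0.2,-0.15,0,0,0,0,0.2667,-0.2,0,0,0,0,0.3333,-0.25,0,0,0,0])

```text
clock: 1.0
tcp_pos: [0.3744, -0.5102, 0.353]
orientation: [-3.14, 0.057, 0.002]
contact_force: [0.6, -0.7, 1.0]
grip_width: -0.0002
gripper_force: 0.0
```

shift_gripper(ticks=[0.0667,-0.05,0,0,0,0,0.1333,-0.1,0,0,0,0,0.1667,-0.1667,0,0,0,0,0.2,-0.2333,0,0,0,0,0.2167,-0.3,0,0,0,0])

```text
clock: 1.5
tcp_pos: [0.5115, -0.3346, 0.3526]
orientation: [-3.14, 0.054, 0.002]
contact_force: [0.6, -1.0, -0.1]
grip_width: 0.0001
gripper_force: 0.0
```

shift_gripper(ticks=[0,-0.075,0,0,0,0,0,-0.15,0,0,0,0,0,-0.225,0,0,0,0,0,-0.3,0,0,0,0,0,-0.375,0,0,0,0])

```text
clock: 2.0
tcp_pos: [0.5183, -0.1104, 0.3531]
orientation: [3.141, -0.057, -0.002]
contact_force: [0.7, 0.3, 0.4]
grip_width: 0.0002
gripper_force: 0.0
```

To row units: -0.225 m is -0.375, -0.035 m is -0.0583.

shift_gripper(ticks=[-0.0117,-0.075,0,0,0,0,-0.0233,-0.15,0,0,0,0,-0.035,-0.225,0,0,0,0,-0.0467,-0.3,0,0,0,0,-0.0583,-0.375,0,0,0,0])

```text
clock: 2.5
tcp_pos: [0.4919, 0.1155, 0.3532]
orientation: [3.14, -0.057, -0.002]
contact_force: [1.3, 0.6, -0.3]
grip_width: 0.0001
gripper_force: 0.0
```

shift_gripper(ticks=[0,-0.0667,0,0,0,0,0,-0.1167,0,0,0,0,0,-0.1167,0,0,0,0,0,-0.1167,0,0,0,0])

```text
clock: 2.9
tcp_pos: [0.4951, 0.1841, 0.353]
orientation: [3.14, -0.056, -0.003]
contact_force: [1.3, -0.5, -0.9]
grip_width: 0.0
gripper_force: 0.0
```

To row units: 0.115 m is 0.1917, -0.005 m is -0.0083, 0.008 rad is 0.002.

shift_gripper(ticks=[0,-0.0083,0.0667,0,0,0.002,0,-0.0083,0.1333,0,0,0.002,0,-0.0083,0.175,0,0,0.002,0,-0.0083,0.1917,0,0,0.002,0,-0.0083,0.1917,0,0,0.002])

```text
clock: 3.4
tcp_pos: [0.4954, 0.1873, 0.2377]
orientation: [3.139, -0.076, -0.004]
contact_force: [-0.4, -0.4, 0.0]
grip_width: -0.0002
gripper_force: 0.0
```

```bash
python3 - <<'E'
from h import *
import fit
o=r.get_obs();C=np.load("gate.npy");C[1]=.156;np.save("gate.npy",C);c,s=np.cos(C[2]),np.sin(C[2])
print(((o["tcp_pos"][:2]-C[:2])@np.array([[c,-s],[s,c]])).round(4),o["tcp_pos"][2])
im,d=grab_frame("side");cv2.imwrite("pics/s1.png",cv2.resize(im[170:310,210:390],None,fx=4,fy=4))
E
```

```text
[-0.0597  0.0287] 0.2376877363353676
```

View pics/s1.png

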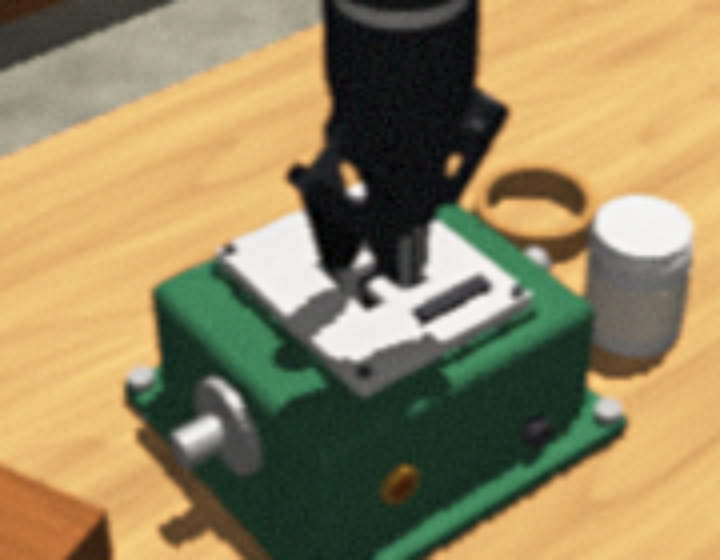

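The crop shows the closed fingertips near (410,270) in front of the grip at about (335,230). The finger linkages stick out at (300,175) and (495,110), so I check their height before pushing sideways.

```bash
python3 - <<'E'
from h import *
C=np.load("gate.npy");c,s=np.cos(C[2]),np.sin(C[2])
im,d=grab_frame("side")
u,v,P=cloud("side",d,(280,170,350,260))
t=r.get_obs()["tcp_pos"]
q=(P[:,:2]-t[:2])@np.array([[c,-s],[s,c]])
m=(P[:,2]>.13)&(abs(q[:,0])<.06)&(im[v,u].max(1)<70)
q,z,u,v=q[m],P[m,2],u[m],v[m]
for a in np.arange(.15,.3,.01):
    k=(z>=a)&(z<a+.01)
    if k.any():print(round(a,2),k.sum(),"x",q[k,0].min().round(3),q[k,0].max().round(3),"y",np.sort(q[k,1])[[0,-1]].round(3), "y of x<.03",q[k&(q[:,0]<.028),1].max(initial=-1).round(3))
E
```

```text
0.15 32 x 0.041 0.053 y [-0.01   0.013] y of x<.03 -1.0
0.16 28 x -0.009 0.053 y [-0.005  0.016] y of x<.03 -0.005
0.17 50 x -0.012 0.052 y [-0.003  0.019] y of x<.03 0.014
0.18 55 x -0.012 0.051 y [-0.011  0.022] y of x<.03 0.015
0.19 51 x -0.012 0.052 y [-0.011  0.023] y of x<.03 0.015
0.2 34 x -0.012 0.0 y [-0.018  0.017] y of x<.03 0.017
0.21 100 x -0.014 0.009 y [-0.031  0.034] y of x<.03 0.034
0.22 111 x -0.014 0.009 y [-0.04   0.044] y of x<.03 0.044
0.23 125 x -0.017 0.01 y [-0.046  0.052] y of x<.03 0.052
0.24 150 x -0.018 0.004 y [-0.053  0.058] y of x<.03 0.058
0.25 207 x -0.019 0.009 y [-0.058  0.063] y of x<.03 0.063
0.26 189 x -0.02 0.009 y [-0.054  0.061] y of x<.03 0.061
0.27 160 x -0.021 0.007 y [-0.037  0.044] y of x<.03 0.044
0.28 56 x -0.011 0.006 y [0.016 0.041] y of x<.03 0.041
0.29 73 x -0.037 0.004 y [-0.014  0.039] y of x<.03 0.039
```

To row units: 0.029 m is 0.0483, 0.025 m is 0.0417.

```bash
cat > st.py <<'E'
from h import *
C=np.load("gate.npy");c,s=np.cos(C[2]),np.sin(C[2]);o=r.get_obs();M=np.array([[c,-s],[s,c]])
print("tcp local",((o["tcp_pos"][:2]-C[:2])@M).round(4),"z",o["tcp_pos"][2].round(4),"F local",(o["contact_force"][:2]@M).round(1))
E
```

shift_gripper(ticks=[0.0167,0,-0.0167,0,0,0,0.0417,0,-0.0167,0,0,0,0.0483,0,-0.0167,0,0,0,0.0483,0,-0.0167,0,0,0])

```text
clock: 3.9
tcp_pos: [0.5259, 0.1875, 0.2501]
orientation: [-3.14, 0.075, -0.003]
contact_force: [-0.3, 1.2, -0.6]
grip_width: 0.0003
gripper_force: 0.0
```

```bash
python3 st.py
```

```text
tcp local [-0.0293  0.0303] z 0.2501 F local [-0.3  1.2]
```

shift_gripper(ticks=[0.0033,0,0,0,0,0,0.0067,0,0,0,0,0,0.01,0,0,0,0,0,0.0108,0,0,0,0,0,0.0108,0,0,0,0,0])

```text
clock: 4.4
tcp_pos: [0.531, 0.1874, 0.2489]
orientation: [-3.141, 0.074, 0.001]
contact_force: [-2.8, -0.5, 1.1]
grip_width: -0.0
gripper_force: 1.3
```

```bash
python3 st.py
```

```text
tcp local [-0.0241  0.0304] z 0.2489 F local [-2.8 -0.6]
```

To row units: -0.06 m is -0.1, -0.05 m is -0.0833.

shift_gripper(ticks=[-0.0333,0,-0.0167,0,0,0,-0.0667,0,-0.0833,0,0,0,-0.0833,0,-0.1,0,0,0,-0.0833,0,-0.1,0,0,0])

```text
clock: 4.8
tcp_pos: [0.4814, 0.1902, 0.3108]
orientation: [-3.14, 0.073, -0.007]
contact_force: [0.2, -0.4, -0.1]
grip_width: -0.0
gripper_force: 0.0
```

```bash
cat > look.py <<'E'
from h import *
import fit
L=[fit.lever(None,grab_frame(n)[1],n,b) for n,b in(("top",(200,170,310,270)),("side",(240,190,380,300)))]
for l in L+[np.vstack(L)]:print(len(l),fit.fit([l]) if len(l)>20 else 0)
E
python3 look.py; python3 st.py
```

```text
223 (array([-0.00448659,  0.24442477]), np.float64(0.49958338959747717))
284 (array([0.00997391, 0.26319625]), np.float64(0.7656136864802503))
507 (array([0.00269011, 0.25150712]), np.float64(1.0293849847691112))
tcp local [-0.0735  0.0299] z 0.3084 F local [0.3 1.1]
```

To row units: 0.0735 m is 0.1225, -0.065 m is -0.1083.

shift_gripper(ticks=[0,-0.075,0,0,0,0,0.05,-0.1083,0,0,0,0,0.1225,-0.1083,0,0,0,0,0.1225,-0.1083,0.05,0,0,0,0.1225,-0.1083,0.1,0,0,0])

```text
clock: 5.4
tcp_pos: [0.5598, 0.2503, 0.2464]
orientation: [3.14, -0.078, -0.0]
contact_force: [-0.4, -0.5, -0.9]
grip_width: 0.0
gripper_force: 0.0
```

shift_gripper(ticks=[0,0,0,0,0,0,0,0,0,0,0,0])

```text
clock: 5.6
tcp_pos: [0.5578, 0.2507, 0.2477]
orientation: [3.14, -0.074, -0.004]
contact_force: [0.2, 0.2, 0.7]
grip_width: -0.0
gripper_force: 0.0
```

```bash
python3 st.py
```

```text
tcp local [-0.0002  0.0947] z 0.2477 F local [0.2 0.2]
```

To row units: 0.038 m is 0.0633, 0.034 m is 0.0567.

shift_gripper(ticks=[0,0.025,0,0,0,0,0,0.0367,0,0,0,0,0,0.0467,0,0,0,0,0,0.0567,0,0,0,0,0,0.0633,0,0,0,0])

```text
clock: 6.1
tcp_pos: [0.5565, 0.2134, 0.2501]
orientation: [-3.139, 0.074, -0.004]
contact_force: [0.9, 2.9, 3.1]
grip_width: 0.0003
gripper_force: 1.6
```

```bash
python3 st.py
```

```text
tcp local [0.0002 0.0574] z 0.2501 F local [0.8 3. ]
```

shift_gripper(ticks=[0,0.0067,0,0,0,0,0,0.0133,0,0,0,0,0,0.02,0,0,0,0,0,0.025,0,0,0,0])

```text
clock: 6.5
tcp_pos: [0.5552, 0.1977, 0.2488]
orientation: [3.14, -0.074, -0.0]
contact_force: [-0.1, 2.3, 2.3]
grip_width: -0.0002
gripper_force: 1.3
```

```bash
python3 st.py
```

```text
tcp local [-0.0004  0.0417] z 0.2488 F local [-0.2  2.3]
```

To row units: 0.024 m is 0.04, 0.015 m is 0.025.

shift_gripper(ticks=[0,0.0083,0,0,0,0,0,0.0167,0,0,0,0,0,0.025,0,0,0,0,0,0.0333,0,0,0,0,0,0.04,0,0,0,0])

```text
clock: 7.0
tcp_pos: [0.5541, 0.1735, 0.2488]
orientation: [3.14, -0.075, -0.0]
contact_force: [0.8, 2.2, 1.9]
grip_width: -0.0
gripper_force: 1.3
```

```bash
python3 st.py
```

```text
tcp local [-0.0005  0.0175] z 0.2488 F local [0.7 2.3]
```

shift_gripper(ticks=[0,0.0067,0,0,0,0,0,0.0133,0,0,0,0,0,0.02,0,0,0,0,0,0.025,0,0,0,0])

```text
clock: 7.4
tcp_pos: [0.5534, 0.1586, 0.2486]
orientation: [3.14, -0.075, -0.001]
contact_force: [0.4, 2.0, -0.6]
grip_width: -0.0001
gripper_force: 1.1
```

```bash
python3 st.py
```

```text
tcp local [-0.0005  0.0025] z 0.2486 F local [0.3 2. ]
```

To row units: 0.0045 m is 0.0075, 0.0035 m is 0.0058.

shift_gripper(ticks=[0,0.0033,0,0,0,0,0,0.0058,0,0,0,0,0,0.0075,0,0,0,0,0,0.0075,0,0,0,0])

```text
clock: 7.8
tcp_pos: [0.5531, 0.1545, 0.2487]
orientation: [3.14, -0.074, -0.001]
contact_force: [0.9, 1.5, -1.3]
grip_width: -0.0002
gripper_force: 0.7
```

```bash
python3 st.py; python3 look.py
```

```text
tcp local [-0.0006 -0.0015] z 0.2487 F local [0.9 1.5]
0 0
522 (array([-0.01790208, -0.03797984]), np.float64(6.356132286541864))
522 (array([-0.01790208, -0.03797984]), np.float64(6.356132286541864))
```

To row units: 0.002 m is 0.0033, 0.001 m is 0.0017.

shift_gripper(ticks=[0,0.0017,0,0,0,0,0,0.0033,0,0,0,0,0,0.0033,0,0,0,0])

```text
clock: 8.2
tcp_pos: [0.5531, 0.1526, 0.2489]
orientation: [3.141, -0.074, -0.0]
contact_force: [-0.0, 2.6, -0.7]
grip_width: -0.0
gripper_force: 0.9
```

```bash
python3 st.py
```

```text
tcp local [-0.0005 -0.0035] z 0.2489 F local [-0.2  2.6]
```

shift_gripper(ticks=[0,-0.0333,0,0,0,0,0,-0.075,-0.0333,0,0,0,0,-0.0917,-0.1,0,0,0,-0.0667,-0.0917,-0.1,0,0,0,-0.1417,-0.075,-0.1,0,0,0])

```text
clock: 8.7
tcp_pos: [0.4708, 0.2028, 0.3102]
orientation: [-3.139, 0.074, -0.005]
contact_force: [-0.8, 0.6, 0.1]
grip_width: -0.0
gripper_force: 0.0
```

shift_gripper(ticks=[0,0.0667,0,0,0,0,0,0.1333,0,0,0,0,0,0.1333,0,0,0,0])

```text
clock: 9.0
tcp_pos: [0.4665, 0.1154, 0.3088]
orientation: [3.136, -0.087, -0.0]
contact_force: [1.6, 0.0, -0.2]
grip_width: 0.0002
gripper_force: 0.0
```

```bash
python3 st.py; python3 look.py
```

```text
tcp local [-0.0855 -0.0444] z 0.3088 F local [1.6 0.1]
147 (array([-0.00501739, -0.21813069]), np.float64(0.6807343743735483))
293 (array([-0.0978094 , -0.09185118]), np.float64(4.101040539942775))
440 (array([ 0.00918355, -0.19725296]), np.float64(0.9599379486106372))
```

To row units: 0.06 m is 0.1, -0.01 m is -0.0167.

shift_gripper(ticks=[0,-0.0167,0.0333,0,0,0,0.0167,-0.0167,0.075,0,0,0,0.05,-0.0167,0.1,0,0,0,0.0833,-0.0167,0.1,0,0,0,0.0917,-0.0167,0.1,0,0,0])

```text
clock: 9.6
tcp_pos: [0.5237, 0.1301, 0.2484]
orientation: [-3.14, 0.073, -0.0]
contact_force: [0.4, 0.1, 0.4]
grip_width: 0.0
gripper_force: 0.0
```

```bash
python3 st.py
```

```text
tcp local [-0.029  -0.0272] z 0.2484 F local [0.4 0.1]
```

shift_gripper(ticks=[0.0083,0,0,0,0,0,0.0167,0,0,0,0,0,0.025,0,0,0,0,0,0.03,0,0,0,0,0])

```text
clock: 10.0
tcp_pos: [0.5399, 0.1288, 0.2493]
orientation: [-3.14, 0.073, -0.0]
contact_force: [-1.8, 1.0, 1.4]
grip_width: 0.0
gripper_force: 1.3
```

```bash
python3 st.py
```

```text
tcp local [-0.0127 -0.0278] z 0.2493 F local [-1.9  0.9]
```

Now push on to the slot's end, watching the force (end expected at tcp local x of about +0.016).

To row units: 0.021 m is 0.035, 0.018 m is 0.03.

shift_gripper(ticks=[0.0083,0,0,0,0,0,0.0167,0,0,0,0,0,0.025,0,0,0,0,0,0.03,0,0,0,0,0,0.035,0,0,0,0,0])

```text
clock: 10.5
tcp_pos: [0.561, 0.1271, 0.2485]
orientation: [3.141, -0.074, -0.001]
contact_force: [-2.2, 0.1, -1.0]
grip_width: 0.0001
gripper_force: 1.1
```

```bash
python3 st.py
```

```text
tcp local [ 0.0085 -0.0285] z 0.2485 F local [-2.2  0. ]
```

shift_gripper(ticks=[0.0025,0,0,0,0,0,0.005,0,0,0,0,0,0.0075,0,0,0,0,0,0.0075,0,0,0,0,0])

```text
clock: 10.9
tcp_pos: [0.5656, 0.1266, 0.2488]
orientation: [3.14, -0.075, -0.0]
contact_force: [-1.6, -1.5, -1.1]
grip_width: 0.0002
gripper_force: 0.8
```

```bash
python3 st.py
```

```text
tcp local [ 0.013  -0.0288] z 0.2488 F local [-1.5 -1.6]
```

To row units: 0.002 m is 0.0033, 0.001 m is 0.0017.

shift_gripper(ticks=[0.0017,0,0,0,0,0,0.0033,0,0,0,0,0,0.0033,0,0,0,0,0])

```text
clock: 11.2
tcp_pos: [0.5676, 0.1267, 0.2489]
orientation: [3.14, -0.075, 0.0]
contact_force: [-2.3, -0.7, -0.7]
grip_width: 0.0002
gripper_force: 0.9
```

```bash
python3 st.py
```

```text
tcp local [ 0.0151 -0.0287] z 0.2489 F local [-2.2 -0.8]
```

shift_gripper(ticks=[0.0012,0,0,0,0,0,0.0023,0,0,0,0,0,0.0023,0,0,0,0,0])

```text
clock: 11.5
tcp_pos: [0.569, 0.1268, 0.2489]
orientation: [3.141, -0.074, 0.0]
contact_force: [-1.4, 0.1, -1.5]
grip_width: 0.0004
gripper_force: 0.9
```

```bash
python3 st.py
```

```text
tcp local [ 0.0165 -0.0285] z 0.2489 F local [-1.4  0.1]
```

Not against the stop yet. I back off and measure before pushing any further.

To row units: -0.11 m is -0.1833, -0.1 m is -0.1667.

shift_gripper(ticks=[-0.05,0,0,0,0,0,-0.1167,0,-0.0333,0,0,0,-0.1667,0,-0.1,0,0,0,-0.1833,0.0333,-0.1,0,0,0,-0.1833,0.0333,-0.1,0,0,0])

```text
clock: 12.0
tcp_pos: [0.458, 0.1106, 0.3106]
orientation: [3.14, -0.077, 0.007]
contact_force: [0.2, 0.3, -0.2]
grip_width: 0.0001
gripper_force: 0.0
```

```bash
python3 st.py; python3 look.py; python3 - <<'E'
from h import *
a,_=grab_frame("top");b,_=grab_frame("side")
cv2.imwrite("pics/e.png",np.hstack([cv2.resize(a[150:290,180:370],(400,295)),cv2.resize(b[160:300,210:400],(400,295))]))
E
```

```text
tcp local [-0.0937 -0.0496] z 0.3106 F local [0.2 0.4]
211 (array([ 0.28801387, -0.21636694]), np.float64(0.41018198458622757))
282 (array([ 0.18359941, -0.08385217]), np.float64(3.5051802764232356))
493 (array([ 0.29533856, -0.19971174]), np.float64(1.0564212944942086))
```

View pics/e.png

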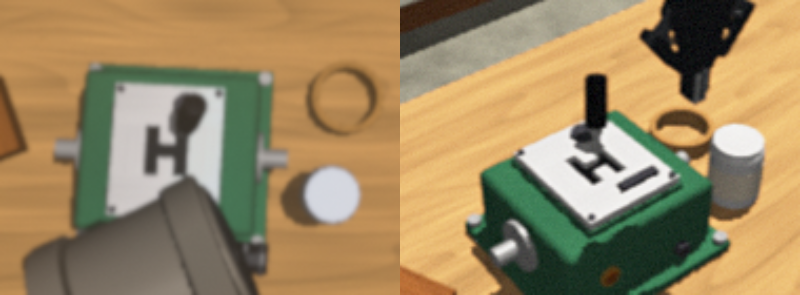

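The top picture shows the lever standing in the far-right slot, grip at (188,110), with the tape and tin undisturbed. It reads fore 0.288 and side -0.216, about 1 mm short of the end, so I give it one gentle last push.

To row units: 0.105 m is 0.175, 0.09 m is 0.15.

shift_gripper(ticks=[0,-0.0333,0,0,0,0,0.0333,-0.0333,0.0667,0,0,0,0.0833,-0.0333,0.1,0,0,0,0.15,-0.0333,0.1,0,0,0,0.175,-0.0333,0.1,0,0,0])

```text
clock: 12.7
tcp_pos: [0.5672, 0.1271, 0.2469]
orientation: [-3.14, 0.076, 0.001]
contact_force: [-0.1, -0.2, 0.1]
grip_width: 0.0003
gripper_force: 0.0
```

```bash
python3 st.py
```

```text
tcp local [ 0.0146 -0.0283] z 0.2469 F local [-0.1 -0.2]
```

shift_gripper(ticks=[0.005,0,0,0,0,0,0.0083,0,0,0,0,0,0.0092,0,0,0,0,0,0.01,0,0,0,0,0,0.01,0,0,0,0,0])

```text
clock: 13.2
tcp_pos: [0.5694, 0.127, 0.2492]
orientation: [3.141, -0.073, 0.0]
contact_force: [-0.1, -0.1, 0.0]
grip_width: -0.0002
gripper_force: 0.1
```

```bash
python3 st.py
```

```text
tcp local [ 0.0168 -0.0283] z 0.2492 F local [-0.1 -0.1]
```

To row units: 0.001 m is 0.0017, 0.0005 m is 0.0008.

shift_gripper(ticks=[0.0008,0,0,0,0,0,0.0017,0,0,0,0,0,0.0017,0,0,0,0,0])

```text
clock: 13.5
tcp_pos: [0.5704, 0.127, 0.2489]
orientation: [3.141, -0.074, -0.001]
contact_force: [-2.5, 0.6, 1.2]
grip_width: 0.0
gripper_force: 1.4
```

```bash
python3 st.py
```

```text
tcp local [ 0.0179 -0.0283] z 0.2489 F local [-2.5  0.5]
```

shift_gripper(ticks=[0.0007,0,0,0,0,0,0.0013,0,0,0,0,0,0.0013,0,0,0,0,0])

```text
clock: 13.8
tcp_pos: [0.5712, 0.127, 0.2487]
orientation: [3.141, -0.074, -0.002]
contact_force: [-3.9, 1.3, 1.6]
grip_width: -0.0
gripper_force: 2.4
```

```bash
python3 st.py
```

```text
tcp local [ 0.0187 -0.0283] z 0.2487 F local [-3.9  1.1]
```

The force is rising, so the lever is at the end. Retreat, check and hand in.

To row units: -0.11 m is -0.1833, -0.1 m is -0.1667.

shift_gripper(ticks=[-0.05,0,0,0,0,0,-0.1167,0,-0.0333,0,0,0,-0.1667,0,-0.1,0,0,0,-0.1833,0.0333,-0.1,0,0,0,-0.1833,0.0333,-0.1,0,0,0])

```text
clock: 14.3
tcp_pos: [0.4608, 0.1099, 0.3103]
orientation: [3.139, -0.078, 0.006]
contact_force: [-0.6, -1.9, 0.1]
grip_width: -0.0002
gripper_force: 0.0
```

```bash
python3 look.py && python3 - <<'E'
from bench import r, ticket, grab_frame, camera_info
print(ticket.hand_in())
E
```

```text
212 (array([ 0.30109973, -0.2163627 ]), np.float64(0.4019335871120761))
281 (array([ 0.17864654, -0.11210281]), np.float64(3.750626064906828))
493 (array([ 0.31029498, -0.1979114 ]), np.float64(1.0455785568264357))
the job is handed in; nothing more can be done
None
```

The lever stands free at the end of the disc-marked far-right slot (last top-camera reading: fore about 0.30, side about -0.22), I never touched the offcut, tin or tape, and the job was handed in at about 14 s; no verdict was printed.

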